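# Shut and lock the dish bin

### The arm

A 6-joint arm with a two-finger parallel gripper is mounted at the origin on the work surface. World frame = base frame: x ahead of the robot, y to its left, z up, the work surface at z = 0. Lengths are in m, angles in degrees, forces in N, time in s.
With the tool pointing down it reaches from about 0.4 to 0.825 m from the base axis. Payload 7 kg.
Tool frame: the origin (TCP) lies midway between the tips of the shut fingers; the grasp point (between the pads) lies 19 mm behind it (r.grip_depth is the distance from the TCP to the grasp point, in m); z points along the fingers, y is the line along which they close (so a half turn about z gives the same grasp; the last joint's range is limited). The gripper opens to 88 mm and grips with 3 to 60 N. Pads are 19 mm wide; open, the fingers measure 130 mm over their backs; the gripper's body (78 mm by 193 mm) begins 47 mm behind the grasp point.
Start: joints at [16.507, 20.546, 0.682, 0, -70.136, -16.507], TCP at [0.675, -0, 0.227] pointing down, gripper open.
Joint ranges: [-176.03, 176.03], [-82.01, 121.73], [-58.28, 71.71], [-173.87, 95.51], [-174.79, -0.11], [-173.66, 173.66]. Speed limits (degrees/s): [136.94, 136.94, 172.46, 180, 180, 180].

### API

Orientations are given as [roll, pitch, yaw] about the fixed x, y, z axes, in that order (R = Rz(yaw) Ry(pitch) Rx(roll)).
In Python, from plant import r, capture, close_job, search_frame, outline_of gives the robot as it stands.
- The arm moves only by the shell command python3 -m creep 'ROWS' [FORCE]. ROWS is JSON, a list of rows, each a list of 7 numbers: the finger opening in mm, from 0 to 87.6, then the shift along the world's x, y, z in units of 25 mm (1.0 is 25 mm), then the turn, a rotation vector about the world's x, y, z in degrees. In form: [[hand, x, y, z, ax, ay, az], ...]. A call has 1 to 8 rows; each row shifts and turns the commanded pose from where the row before left it; what a row does not reach is not made up. A row lasts 1/12 s, in which the tool goes at most 41.7 mm and 7.16 degrees, less where a joint would pass 70% of its speed; a pose out of reach is approached as far as the arm can. A call is refused whole if a number of a shift passes 1 or a number of a turn 7.16, either way. A call with a gripper value outside its range is refused whole. The fingers move at their own pace and stop on an object; FORCE is the grip in N (left out, the last holds). Time passes only in rows, so rows that do not move let the fingers close. It gives the time, the measured TCP pose, the force, the opening and the grip force at its end, in the units of the state.
- r.get_state(): the state, without advancing time (a new reading comes with each control period).
- capture(name): name is "scene" or "side" or "wrist"; returns a dict with "frame" (400x640x3 uint8, red, green, blue), "K" (3x3 intrinsics, pixels), "origin" and "rotation" of the camera in the world. Camera axes: x right, y down, z forward; pixel columns grow to the right and rows downward; lengths in m; the calibration is good to about 2 mm. The wrist camera is an equidistant fisheye: a pixel r from the principal point sees the ray r / f radians off the axis. A picture is of the moment at which its call begins. There is no depth.
- close_job(): hands the job in; it is judged then, once.
Trained networks look in a picture, given as the dict that the camera call returned (one of the last four; its "shot" number tells which), for a name from the list of things; names that differ only in an ending like _2 or _b are one class to them, and where a whole thing is asked for, a point or a joint stands for the part that bears it (a point fixed in the world has none). Each returns a list of dicts, best first, with "conf" (0 to 1); they miss things now and then, are a little off and sometimes report something else, mostly with a low value. They report only what shows in the picture. A call takes as long as a camera call.
- search_frame(picture, target): "bbox" ([left, top, right, bottom] in pixels, round what is visible of it).
- outline_of(picture, target): "region" (400x640 bool, what is visible of it) and "bbox" ([left, top, right, bottom] in pixels, round what is visible of it).
The state is a dict: "time_s": time; "joints": joint angles; "qd": joint speeds; "joint_torque": joint torques, N m; "tcp_pos": TCP position; "eef_rot": TCP orientation; "contact_force": force on the tool from outside, world axes, zero at the start; "moment": the same for the moment, N m; "gripper_width": finger opening in m; "gripper_force": force on a finger pad.
Only numpy, scipy, OpenCV 4.12 (cv2) and the standard library are available. Lean on these libraries where they do the work, as an engineer would, in place of code of your own. Each camera call takes 0.05 s, during which the arm holds its last target. There are 200 camera calls.

### The job

Close up the green dish bin by pushing only: push its hinged flap down until it is fully shut, then press the long bar catch on the bin's front deck all the way down, and after that press the round catch all the way down. Lift nothing, do not swing the flap up wide open, and leave the soap pump, the pot brush and the glass canister where they stand.

Things in the scene. Friction and masses are not known exactly. Their poses are not given: they have to be found in the camera images.
- bin: Green dish bin, fixed. Origin: centre of the tub's underside, on the work surface; x from its front (robot side) to its hinge side, z up; yaw within 0.3 rad. Open tub 240 (x) by 300 (y) by 120 mm high. In front of it, x = -180 to -120 mm, a deck (top at z = 100) carries two catches side by side at about x = -155, y = +75 and -75 mm; which is on which side varies.
- flap (a joint): Angle of the green flap over the tub: 0 = fully shut (flat on the tub rim, a hard stop), grows as its free edge (robot side) rises; starts at 0.6 to 0.95, stops at 1.3. A stiff hinge (0.45 N m of friction, no spring) holds it at any angle; a few newtons down on its outer face near the free edge close it.
- flap_hinge (a point): Middle of the hinge line, at bin x = +120, z = 120 mm, along bin y. Axes turn with the flap: x from free edge to hinge, z out of the outer (upper) face. The flap is a panel 300 mm wide (y), 250 mm long from the hinge to the free edge (plus 11 mm tabs), 6 mm thick; the hinge line lies in its underside, the outer face at z = +6 mm.
- flap_push (a point): Point on the outer face of the flap, in the middle of its width, 190 mm from the hinge line: a good place to push. Axes as for flap_hinge.
- bar_catch (a joint): Travel of the long bar catch in m: 0 = up, 0.008 = all the way down (hard stop). Friction of about 2.5 N, no return spring: it stays where it is pressed to and cannot be pulled above 0.
- bar_top (a point): Centre of the top face of the bar catch's white cap, 52 mm (bin y) by 22 mm (bin x). z up; x and y as the bin's. The cap moves straight down 8 mm; its top starts 12 mm above its grey housing (34 by 64 mm, 12 mm high, standing on the deck) and ends 4 mm above it.
- round_catch (a joint): Travel of the round catch in m, same as for the bar catch: 0 = up, 0.008 = all the way down, about 2.5 N, stays where it is pressed to.
- round_top (a point): Centre of the top face of the round catch's white cap, 28 mm in diameter, on a housing like that of the bar catch, with the same heights and travel. z up; x and y as the bin's.
- pump: White soap pump standing on the turntable at the robot's left, 68 mm in diameter, 180 mm high, with a spout; origin in the centre of its underside. Loose bystander.
- brush: Wooden-handled pot brush lying on the turntable (a grey tray 280 mm in diameter, top 20 mm above the work surface, that turns freely at the bin's left), 190 mm long, with a round head 64 mm in diameter and 40 mm high, bristles down; origin in the centre of the head's underside. Loose bystander.
- canister: Clear glass canister with a steel lid, 94 mm in diameter, 150 mm high, standing beside the bin's right side (the bin's -y); origin in the centre of its underside. Loose bystander.

How it is judged:
By the outcome, as a careful person would: the job done as asked, in the order asked, and still so for the second after the job is handed in, with the robot touching nothing.
It also fails if it takes over 43 s, if anything falls off the work surface, if the arm or the gripper's body presses on something with over 40 N, if the wrist force passes 120 N, or if a joint passes its speed limit or range.

## Working session

There is one attempt and no reset: what is moved stays moved. The work goes in short steps, Python scripts to look and compute and a shell command to move; the robot and the scene stay as the last step left them, time stands still between calls to the robot, and variables do not carry over. Pictures are saved under pics/ and viewed, at most 10 in all, crops included, and the job is handed in when it is done.

```bash
mkdir -p pics; python3 - <<'E'
from plant import r,capture,search_frame
import cv2,numpy as np
ims=[]
for n in ["scene","side"]:
    p=capture(n); cv2.imwrite(f"pics/{n}0.png",p["frame"][:,:,::-1])
    print(n,p["K"].tolist(),p["origin"],p["rotation"].tolist())
    for t in ["bin","flap","bar_top","round_top","pump","canister","brush"]:
        print(t,[(np.round(d["bbox"]).tolist(),round(d["conf"],2)) for d in search_frame(p,t)][:2])
print(r.get_state())
E
```

```text
scene [[365.2670393145142, 0.0, 320.7818194100747], [0.0, 365.2670393145142, 199.29943228798663], [0.0, 0.0, 1.0]] [ 0.49895526 -0.44645847  0.95423596] [-147.00183478786738, -0.7933087118270333, -7.132156737184094]
bin [([268.0, 136.0, 397.0, 290.0], 0.65), ([309.0, 137.0, 396.0, 270.0], 0.61)]
flap [([308.0, 134.0, 392.0, 270.0], 0.8), ([275.0, 231.0, 288.0, 252.0], 0.47)]
bar_top [([273.0, 236.0, 285.0, 256.0], 0.64)]
round_top [([277.0, 194.0, 291.0, 202.0], 0.65), ([276.0, 236.0, 286.0, 253.0], 0.55)]
pump [([259.0, 80.0, 281.0, 130.0], 0.68)]
canister [([297.0, 283.0, 338.0, 336.0], 0.86), ([278.0, 236.0, 287.0, 253.0], 0.65)]
brush [([241.0, 131.0, 295.0, 157.0], 0.58)]
side [[482.7041204507668, 0.0, 316.58068479233805], [0.0, 482.7041204507668, 202.92374390985512], [0.0, 0.0, 1.0]] [0.25517747 0.90806426 1.00037237] [-134.86931365178518, 0.09513460064256325, -156.6025768221526]
bin [([253.0, 116.0, 404.0, 274.0], 0.66)]
flap [([254.0, 115.0, 374.0, 197.0], 0.94)]
bar_top [([380.0, 179.0, 397.0, 197.0], 0.6)]
round_top []
pump [([292.0, 317.0, 327.0, 390.0], 0.97)]
canister [(
[... 160 characters left out ...]
time_s': 0.8, 'joints': array([ 1.65083342e+01,  2.05449397e+01,  6.82631689e-01, -5.92428390e-05,
       -7.01366390e+01, -1.65071248e+01]), 'qd': array([-0.13970145,  0.04073   , -0.01778797, -0.06985006,  0.06695313,
       -0.06574769]), 'joint_torque': array([-1.01694739e-03, -5.82283330e+01,  2.93284249e+01,  7.00247884e+00,
        1.24173373e-02,  3.40182794e-05]), 'tcp_pos': array([ 6.74978884e-01, -1.18411643e-06,  2.26582223e-01]), 'eef_rot': array([-1.79999006e+02,  3.52608037e-04, -8.99988108e+01]), 'contact_force': array([-0.08509061, -0.03919913,  0.11124809]), 'moment': array([-0.04722589, -0.00063114,  0.02071106]), 'gripper_force': 0.0, 'gripper_width': 0.08763291125546417}
```

View pictures.

```bash
python3 - <<'E'
import cv2
a=cv2.imread("pics/scene0.png")[70:350,210:430];b=cv2.imread("pics/side0.png")[80:400,220:440]
cv2.imwrite("pics/s1.png",cv2.resize(a,None,fx=2.1,fy=2.1,interpolation=2)); cv2.imwrite("pics/s2.png",cv2.resize(b,None,fx=1.8,fy=1.8))
E
```

```text
(no output)
```

View pics/s1.png

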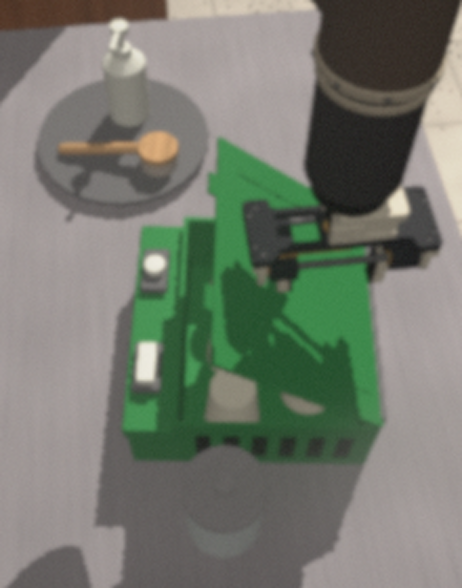

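View pics/s2.png

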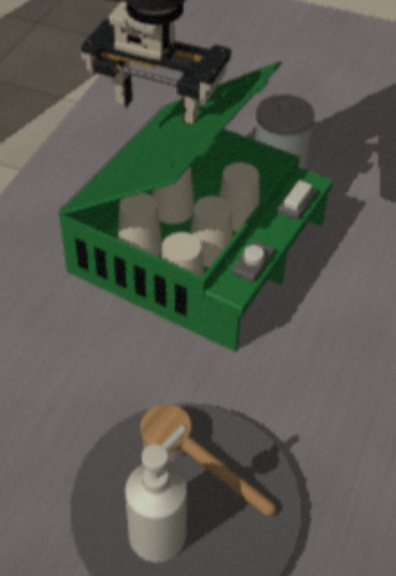

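```bash
cat > h.py <<'E'
import numpy as np
from scipy.spatial.transform import Rotation as R
C={"scene":([365.267,320.78,199.3],[0.49895526,-0.44645847,0.95423596],[-147.0018,-0.7933,-7.13216]),
"side":([482.704,316.58,202.924],[0.25517747,0.90806426,1.00037237],[-134.8693,0.095135,-156.602577])}
def ray(c,u,v):
    (f,cx,cy),o,e=C[c]; return np.array(o),R.from_euler("xyz",e,degrees=True).apply([(u-cx)/f,(v-cy)/f,1])
def atz(c,u,v,z):
    o,d=ray(c,u,v); return o+d*(z-o[2])/d[2]
def proj(c,P):
    (f,cx,cy),o,e=C[c]; q=R.from_euler("xyz",e,degrees=True).inv().apply(np.array(P)-o); return q[...,:2]/q[...,2:]*f+[cx,cy]
E
python3 - <<'E'
from h import *
from scipy.optimize import least_squares
B=[]
def S(u,v): return 210+u/2.1,70+v/2.1
def D(u,v): return 220+u/1.8,80+v/1.8
obs=[("scene",S(147,361),(-.155,-.075,.124)),("scene",S(154,264),(-.155,.075,.124)),("scene",S(142,228),(-.18,'L',.1)),("scene",S(125,430),(-.18,'R',.1)),
("side",D(299,192),(-.155,-.075,.124)),("side",D(255,254),(-.155,.075,.124)),("side",D(331,180),(-.18,'R',.1)),("side",D(236,312),(-.18,'L',.1)),
]
for c,p,m in obs: print(c,m,np.round(atz(c,*p,m[2]),4))
tabs=[("scene",S(217,140),'a'),("scene",S(380,425),'h-'),("side",D(64,213),'h+'),("side",D(280,63),'t-'),("side",D(180,180),'t+')]
for c,p,m in tabs: print(m,np.round(p,1))
def pts(x):
    X,Y,w,th=x[:4]; c,s=np.cos(w),np.sin(w)
    T=lambda P:[X+c*P[0]-s*P[1],Y+s*P[0]+c*P[1],P[2]]
    return T,th
def res(x):
    T,th=pts(x); o=[]
    for c,p,m in obs:
        m=list(m)
        if m[1]=='L':m[1]=.15
        if m[1]=='R':m[1]=-.15
        o+=list(proj(c,T(m))-p)
    L=.25
    for c,p,y in [("side",D(180,180),.15),("side",D(276,65),-.15),("scene",S(219,139),.15)]:
        o+=list(proj(c,T([.12-L*np.cos(th)-.006*np.sin(th)*-1*-1,y,.12+L*np.sin(th)+.006*np.cos(th)]))-p)
    return np.array(o)
f=least_squares(res,[.65,0,0,.8],loss="soft_l1")
print(f.x,np.round(res(f.x).reshape(-1,2),1).tolist())
T,th=pts(f.x)
for n,P in dict(bar=(-.155,-.075,.124),round=(-.155,.075,.124),hinge=(.12,0,.12),
 free=(.12-.25*np.cos(th),0,.12+.25*np.sin(th))).items(): print(n,np.round(T(P),4))
for b,c,z in [((297,283,338,336),"scene",.15)]: print("can lid",atz(c,317,295,z))
E
```

```text
scene (-0.155, -0.075, 0.124) [ 0.4595 -0.0278  0.124 ]
scene (-0.155, 0.075, 0.124) [0.4774 0.1104 0.124 ]
scene (-0.18, 'L', 0.1) [0.4645 0.1878 0.1   ]
scene (-0.18, 'R', 0.1) [ 0.4272 -0.102   0.1   ]
side (-0.155, -0.075, 0.124) [ 0.4604 -0.0289  0.124 ]
side (-0.155, 0.075, 0.124) [0.4781 0.1151 0.124 ]
side (-0.18, 'R', 0.1) [ 0.429  -0.1001  0.1   ]
side (-0.18, 'L', 0.1) [0.472  0.2028 0.1   ]
a [313.3 136.7]
h- [391.  272.4]
h+ [255.6 198.3]
t- [375.6 115. ]
t+ [320. 180.]
[ 0.62464103  0.02289224 -0.1290591   0.67741608] [[0.8, 1.2], [1.0, -2.2], [0.2, -2.0], [-0.1, 0.3], [0.0, -0.7], [-1.2, 0.3], [1.0, -0.4], [3.7, -1.5], [-1.5, 1.3], [4.2, -2.0], [-1.9, -2.6]]
bar [ 0.4613 -0.0315  0.124 ]
round [0.4806 0.1172 0.124 ]
hinge [0.7436 0.0074 0.12  ]
free [0.5505 0.0325 0.2767]
can lid [ 0.53464334 -0.18262578  0.15      ]
```

```bash
python3 -m creep '[[87,0,0,1,0,0,0],[40,0,0,1,0,0,0],[0,0,0,1,0,0,0],[0,-1,0.5,1,0,0,0],[0,-1,0.5,0,0,0,0],[0,-1,0,0,0,0,0],[0,0,0,0,0,0,0],[0,0,0,0,0,0,0]]' 20; python3 - <<'E'
from plant import capture,outline_of
import cv2
p=capture("side");cv2.imwrite("pics/b.png",cv2.resize(p["frame"][80:280,220:440,::-1],None,fx=3,fy=3))
E
```

```text
time_s: 1.47
tcp_pos: [0.5992, 0.0252, 0.3279]
eef_rot: [-179.9, 0.0, -89.9]
contact_force: [0.2, 0.4, -0.7]
gripper_width: 0.0461
gripper_force: 0.0
```

View pics/b.png

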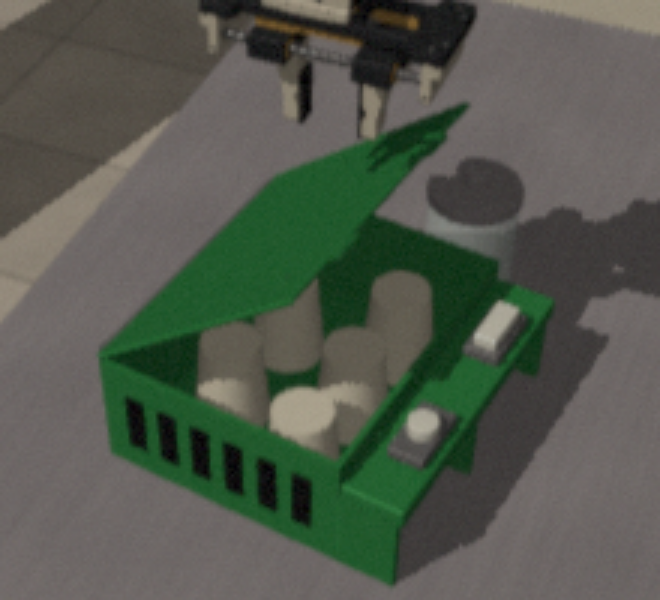

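The side view shows the gripper above the flap (free edge from about (300,300) to (466,105)). The bar catch is at (500,325) and the round catch at (423,425), which agrees with my estimates. Next I descend.

```bash
python3 -m creep '[[0,0,0,0,0,0,0],[0,0,0,-0.5,0,0,0],[0,0,0,-0.7,0,0,0],[0,0,0,-0.7,0,0,0],[0,0,0,-0.7,0,0,0],[0,0,0,-0.6,0,0,0],[0,0,0,-0.6,0,0,0],[0,0,0,-0.6,0,0,0]]'; python3 -m creep '[[0,-0.1,0,-0.6,0,0,0],[0,-0.1,0,-0.6,0,0,0],[0,-0.2,0,-0.6,0,0,0],[0,-0.2,0,-0.6,0,0,0]]'
```

```text
time_s: 2.18
tcp_pos: [0.6007, 0.0247, 0.2152]
eef_rot: [180.0, -0.0, -90.0]
contact_force: [0.7, -0.9, 1.9]
gripper_width: 0.0005
gripper_force: 0.6
time_s: 2.52
tcp_pos: [0.5858, 0.0248, 0.1552]
eef_rot: [180.0, -0.0, -90.0]
contact_force: [1.4, 0.0, 0.8]
gripper_width: 0.0003
gripper_force: 0.5
```

```bash
python3 -m creep '[[0,-0.3,0,-0.5,0,0,0],[0,-0.3,0,-0.4,0,0,0],[0,0,0,-0.1,0,0,0],[0,0,0,-0.1,0,0,0]]'; python3 -m creep '[[0,0,0,-0.1,0,0,0],[0,0,0,-0.04,0,0,0],[0,0,0,0,0,0,0]]'
```

```text
time_s: 2.85
tcp_pos: [0.5702, 0.0247, 0.1283]
eef_rot: [179.9, -0.0, -90.0]
contact_force: [-0.7, 0.3, 0.3]
gripper_width: 0.0005
gripper_force: 0.3
time_s: 3.1
tcp_pos: [0.5709, 0.0249, 0.1263]
eef_rot: [-179.9, -0.0, -90.0]
contact_force: [-1.5, -1.3, 3.5]
gripper_width: 0.0002
gripper_force: 1.5
```

```bash
python3 -m creep '[[0,0,0,-0.05,0,0,0],[0,0,0,-0.05,0,0,0],[0,0,0,0,0,0,0],[0,0,0,0,0,0,0]]'
```

```text
time_s: 3.43
tcp_pos: [0.571, 0.0249, 0.1261]
eef_rot: [-179.9, -0.0, -90.0]
contact_force: [-9.1, 0.0, 21.2]
gripper_width: 0.0006
gripper_force: 10.7
```

```bash
python3 -m creep '[[0,0,0,-0.08,0,0,0],[0,0,0,0,0,0,0],[0,0,0,0,0,0,0]]'
```

```text
time_s: 3.68
tcp_pos: [0.571, 0.0249, 0.1259]
eef_rot: [-179.8, -0.0, -89.9]
contact_force: [-15.2, 0.7, 35.1]
gripper_width: 0.0002
gripper_force: 18.0
```

The flap is on its hard stop, since the force rises steeply at z = 0.126. Next I lift and go over to the bar catch.

```bash
python3 -m creep '[[0,0,0,1,0,0,0],[0,0,0,1,0,0,0],[0,-1,-0.5,0,0,0,0],[0,-1,-0.5,0,0,0,0],[0,-1,-0.5,0,0,0,0],[0,-1,-0.5,0,0,0,0],[0,-0.44,-0.16,0,0,0,0],[0,0,0,0,0,0,0]]'; python3 - <<'E'
from plant import capture
import cv2
from h import proj
p=capture("side");cv2.imwrite("pics/c.png",cv2.resize(p["frame"][80:280,220:440,::-1],None,fx=3,fy=3))
E
```

```text
time_s: 4.35
tcp_pos: [0.4574, -0.0298, 0.1717]
eef_rot: [-179.9, 0.0, -90.1]
contact_force: [-0.8, 0.1, -0.1]
gripper_width: 0.0003
gripper_force: 0.0
```

View pics/c.png

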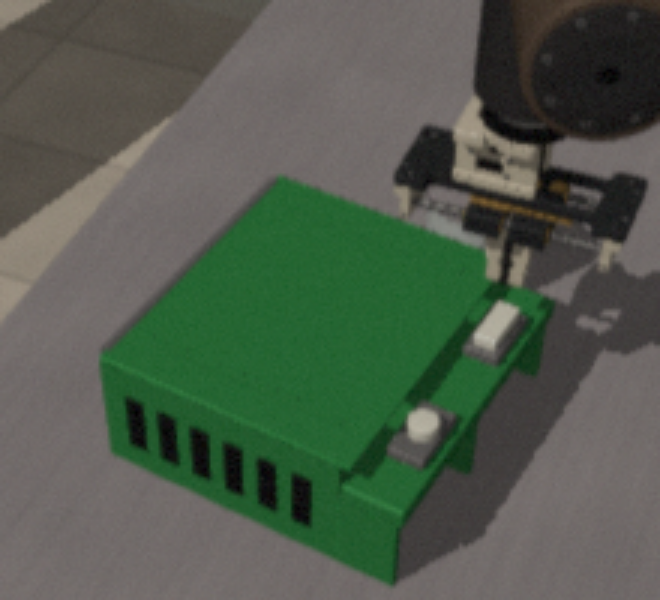

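The picture shows the flap lying flat and both catches still up: bar at (498,325), round at (423,425). I'll turn the tool about 82° so the narrow side of the fingers faces the flap edge.

```bash
python3 -m creep '[[0,0,0,0,0,0,7],[0,0,0,0,0,0,7],[0,0,0,0,0,0,7],[0,0,0,0,0,0,7],[0,0,0,0,0,0,7],[0,0,0,0,0,0,7],[0,0,0,0,0,0,7],[0,0,0,0,0,0,7]]';python3 -m creep '[[0,0,0,0,0,0,7],[0,0,0,0,0,0,7],[0,0,0,0,0,0,7],[0,0.08,0,0,0,0,5],[0,0,0,-0.6,0,0,0],[0,0,0,-0.6,0,0,0],[0,0,0,-0.4,0,0,0],[0,0,0,0,0,0,0]]'; python3 - <<'E'
from plant import capture
import cv2
p=capture("side");a=p["frame"][140:240,340:440,::-1]
p=capture("scene");b=p["frame"][170:270,230:330,::-1]
cv2.imwrite("pics/d.png",cv2.resize(cv2.hconcat([a,b]),None,fx=4,fy=4))
E
```

```text
time_s: 5.07
tcp_pos: [0.4607, -0.0284, 0.1712]
eef_rot: [-180.0, -0.0, -33.6]
contact_force: [-0.3, 1.0, 0.1]
gripper_width: 0.0004
gripper_force: 0.0
time_s: 5.73
tcp_pos: [0.4611, -0.0288, 0.1292]
eef_rot: [179.9, 0.2, -8.0]
contact_force: [-0.1, 0.1, -0.4]
gripper_width: 0.0001
gripper_force: 0.0
```

View pics/d.png

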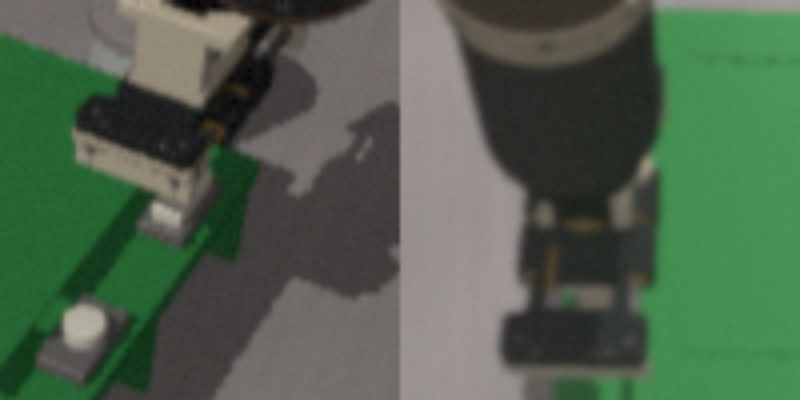

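The fingers sit just over the bar cap (left half, about (170,210)). Pressing now.

```bash
python3 -m creep '[[0,0,0,-0.16,0,0,0],[0,0,0,-0.16,0,0,0],[0,0,0,-0.1,0,0,0],[0,0,0,0,0,0,0]]';python3 -m creep '[[0,0,0,-0.1,0,0,0],[0,0,0,-0.05,0,0,0],[0,0,0,0,0,0,0]]';python3 -m creep '[[0,0,0,-0.06,0,0,0],[0,0,0,0,0,0,0],[0,0,0,0,0,0,0]]'
```

```text
time_s: 6.17
tcp_pos: [0.4614, -0.0289, 0.1206]
eef_rot: [-180.0, -0.0, -8.0]
contact_force: [-0.3, -0.0, 1.2]
gripper_width: 0.0002
gripper_force: 0.0
time_s: 6.42
tcp_pos: [0.4611, -0.029, 0.1168]
eef_rot: [-180.0, -0.0, -8.0]
contact_force: [1.2, 0.6, 1.3]
gripper_width: 0.0004
gripper_force: 0.5
time_s: 6.67
tcp_pos: [0.4611, -0.029, 0.1162]
eef_rot: [180.0, -0.0, -8.0]
contact_force: [-3.0, 1.2, 12.1]
gripper_width: 0.0003
gripper_force: 5.6
```

```bash
python3 -m creep '[[0,0,0,-0.06,0,0,0],[0,0,0,0,0,0,0],[0,0,0,0,0,0,0]]';python3 -m creep '[[0,0,0,1,0,0,0],[0,0,0,0.5,0,0,0],[0,0.12,1,0,0,0,0],[0,0.12,1,0,0,0,0],[0,0.12,1,0,0,0,0],[0,0.12,1,0,0,0,0],[0,0.12,1,0,0,0,0],[0,0.1,0.7,0,0,0,0]]';python3 -m creep '[[0,0,0,-0.7,0,0,0],[0,0,0,-0.4,0,0,0],[0,0,0,0,0,0,0]]'; python3 - <<'E'
from plant import capture
import cv2
p=capture("side");a=p["frame"][140:240,320:420,::-1]
p=capture("scene");b=p["frame"][170:270,230:330,::-1]
cv2.imwrite("pics/e.png",cv2.resize(cv2.hconcat([a,b]),None,fx=4,fy=4))
E
```

```text
time_s: 6.92
tcp_pos: [0.4613, -0.029, 0.116]
eef_rot: [180.0, -0.1, -7.9]
contact_force: [-9.3, 3.0, 26.5]
gripper_width: 0.0006
gripper_force: 13.2
time_s: 7.58
tcp_pos: [0.4781, 0.1149, 0.1511]
eef_rot: [180.0, 0.0, -8.0]
contact_force: [-0.1, 0.2, 1.2]
gripper_width: 0.0007
gripper_force: 0.0
time_s: 7.83
tcp_pos: [0.4768, 0.1127, 0.1215]
eef_rot: [179.9, 0.2, -8.0]
contact_force: [-0.4, -0.6, 0.1]
gripper_width: 0.0007
gripper_force: 0.0
```

View pics/e.png

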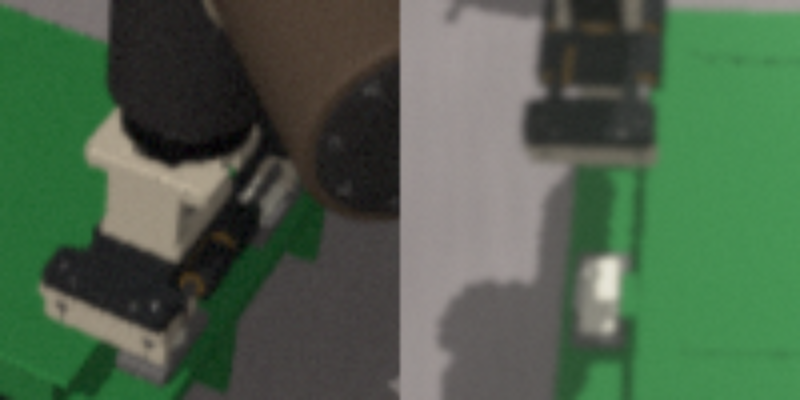

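The bar cap is now low in its housing (right half, about (600,295)), and the fingers are over the round catch. Pressing it.

```bash
python3 -m creep '[[0,0,0,-0.1,0,0,0],[0,0,0,-0.1,0,0,0],[0,0,0,0,0,0,0]]';python3 -m creep '[[0,0,0,-0.08,0,0,0],[0,0,0,0,0,0,0],[0,0,0,0,0,0,0]]';python3 -m creep '[[0,0,0,-0.06,0,0,0],[0,0,0,0,0,0,0],[0,0,0,0,0,0,0]]'
```

```text
time_s: 8.18
tcp_pos: [0.4786, 0.1131, 0.119]
eef_rot: [-180.0, -0.0, -8.0]
contact_force: [-0.0, 0.5, 0.0]
gripper_width: 0.0004
gripper_force: 0.0
time_s: 8.43
tcp_pos: [0.4785, 0.1134, 0.1169]
eef_rot: [-180.0, -0.0, -8.0]
contact_force: [0.1, -1.9, 1.7]
gripper_width: 0.0005
gripper_force: 0.4
time_s: 8.68
tcp_pos: [0.4786, 0.1134, 0.1162]
eef_rot: [180.0, -0.0, -8.0]
contact_force: [-2.9, -2.5, 11.0]
gripper_width: 0.0008
gripper_force: 5.3
```

```bash
python3 -m creep '[[0,0,0,-0.06,0,0,0],[0,0,0,0,0,0,0],[0,0,0,0,0,0,0]]';python3 -m creep '[[0,0,0,1,0,0,0],[0,0,0,1,0,0,0],[0,0,0,1,0,0,0],[0,0,-1,1,0,0,0],[0,0,-1,1,0,0,0],[0,0,-1,1,0,0,0],[0,0,-1,0,0,0,0],[0,0,0,0,0,0,0]]'; python3 - <<'E'
from plant import capture
import cv2
p=capture("side");a=p["frame"][80:400,220:440,::-1]
p=capture("scene");b=p["frame"][70:390,210:430,::-1]
cv2.imwrite("pics/f.png",cv2.resize(cv2.hconcat([a,b]),None,fx=1.8,fy=1.8))
E
```

```text
time_s: 8.93
tcp_pos: [0.4787, 0.1134, 0.1161]
eef_rot: [-180.0, -0.1, -7.9]
contact_force: [-10.6, -1.1, 25.2]
gripper_width: 0.0005
gripper_force: 12.3
time_s: 9.6
tcp_pos: [0.4787, 0.0112, 0.2655]
eef_rot: [-179.9, -0.2, -8.1]
contact_force: [-1.0, 0.1, -1.2]
gripper_width: 0.0002
gripper_force: 0.0
```

View pics/f.png

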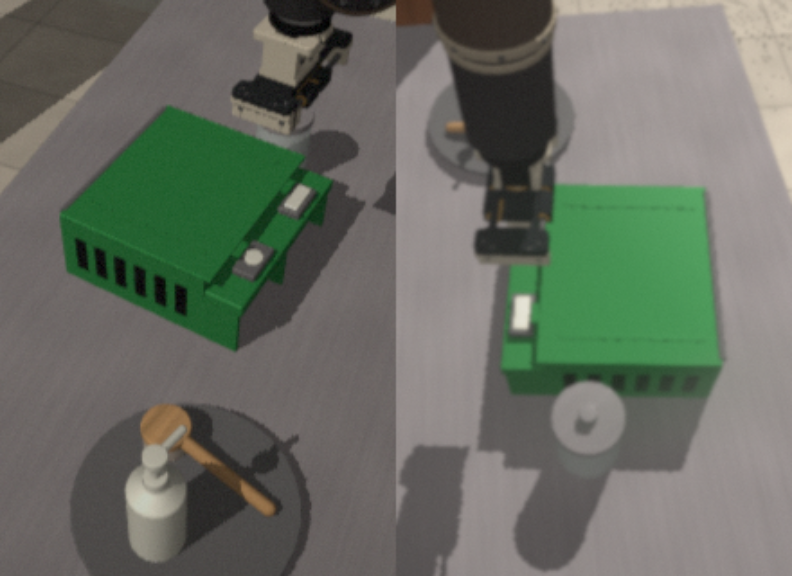

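The flap is flat and shut, and both caps are down (left half: (297,199) and (254,257)). The pump, brush and canister haven't moved, and the arm is clear of everything.

```bash
python3 -c "
from plant import close_job
print(close_job())"
```

```text
the job is handed in; nothing more can be done
None
```

I shut the flap, then pressed the bar catch and the round catch down in that order, each to its hard stop; the pump, brush and canister stayed where they stood, and I handed the job in at about 10 s.

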